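# Make up the dinner and the coffee caddy

### The job

Make up the two caddies for the guests' tables from the stock on the worktop. The long dinner caddy carries the pepper mill in its widest well, the tea light in the shallow middle well and the salt shaker in the remaining one; the short coffee caddy carries the taller, round spice jar with the black cap in its wider well and the dropper bottle in the narrower one. Everything must stand upright on the floor of its own well; leave the shorter, squarish spice jar with the yellow cap, the match box and the tin where they are.

Things in the scene. Friction and masses are not known exactly. Their poses are not given: they have to be found in the camera images.
- dinner_caddy: Long fixed caddy: pale wood board, dark edge, 102 x 232 x 24 mm high; brass loops on the ends (22 mm out, 23 high). Origin: centre of underside; y along its length, z up. Round wells at x = 0: widest 70 mm at y = -71 mm, floor z = 10; middle 50 mm at y = 0, floor z = 18 (6 deep); third 58 mm at y = +66, floor z = 10. Tall things in the outer wells leave a hand no room at the middle one.
- coffee_caddy: Short fixed caddy of the same make, 88 x 146 x 24 mm high; brass loops on the ends (22 mm out, 23 high). Origin: centre of underside; y along its length, z up. Two round wells at x = 0: narrower 46 mm at y = -31 mm, wider 56 mm at y = +30 mm; floor of both at z = 10 mm (14 mm deep).
- pepper_mill: Turned wooden pepper mill, round, 58 mm across the foot, 170 mm high: body to 122 mm, above it a round head 48 mm across (123 to 159 mm high, good to grip at 140) with a small steel knob. 0.13 to 0.25 kg. Loose, upright. Origin: centre of underside; z up.
- tea_light: Tea light in a plain metal cup, round, 38 mm across and 15 mm high. Loose, flat on the worktop, 20 g. Origin: centre of its underside; z up. To set it into its 6 mm deep well, grip it only above 8 mm of its height.
- salt_shaker: Salt shaker, clear body and grey domed cap, round, 44 mm across at the foot, body to 74 mm height, cap 34 mm across, 90 mm high in all (good to grip at 55 mm). Loose, upright, about 0.1 kg. Origin: centre of its underside; z up.
- round_jar: Round spice jar with black cap, 41 mm across over its whole height, 105 mm high (good to grip at 75 mm). Loose, upright, about 0.11 kg. Origin: centre of its underside; z up.
- dropper_bottle: Small brown bottle with a black rubber dropper top, round body 33 mm across to 60 mm height (good to grip at 46 mm), then a 24 mm collar to 77 mm and the thin dropper bulb to 102 mm. Loose, upright, 70 g. Origin: centre of its underside; z up.
- square_jar: Squarish spice jar (rounded corners) with round yellow cap, 42 x 42 mm, 96 mm high, standing among the stock. It belongs to neither caddy: leave it. Origin: centre of its underside; z up.
- match_box: Small blue paper box (matches) standing on its long edge, 19 x 53 x 36 mm high. Bystander: leave it. Origin: centre of its underside; y along its length, z up.
- tuna_tin: Flat round food tin, 86 mm across, 40 mm high. Bystander: leave it. Origin: centre of its underside; z up.

How it is judged (in metres and radians):
At the end, for the whole second after the job is handed in: Each of the five things stands in its own well: within 10 mm of the well's centre along each caddy axis, foot within 3 mm of the well's floor, upright within 0.1 rad, at rest. Square jar, match box and tin are within 20 mm of where they stood (x of pepper_mill in the frame of dinner_caddy between -0.01 and 0.01 m and y of pepper_mill in the frame of dinner_caddy between -0.081 and -0.061 m and z of pepper_mill in the frame of dinner_caddy between 0.007 and 0.013 m and angle between each of pepper_mill, tea_light, salt_shaker, dropper_bottle, round_jar's own z axis and vertical below 0.1 rad and linear speed of each of pepper_mill, tea_light, salt_shaker, dropper_bottle, round_jar below 0.02 m/s and x of tea_light in the frame of dinner_caddy between -0.01 and 0.01 m and y of tea_light in the frame of dinner_caddy between -0.01 and 0.01 m and z of tea_light in the frame of dinner_caddy between 0.015 and 0.021 m and x of salt_shaker in the frame of dinner_caddy between -0.01 and 0.01 m and y of salt_shaker in the frame of dinner_caddy between 0.056 and 0.076 m and z of salt_shaker in the frame of dinner_caddy between 0.007 and 0.013 m and x of dropper_bottle in the frame of coffee_caddy between -0.01 and 0.01 m and y of dropper_bottle in the frame of coffee_caddy between -0.041 and -0.021 m and z of dropper_bottle in the frame of coffee_caddy between 0.007 and 0.013 m and x of round_jar in the frame of coffee_caddy between -0.01 and 0.01 m and y of round_jar in the frame of coffee_caddy between 0.02 and 0.04 m and z of round_jar in the frame of coffee_caddy between 0.007 and 0.013 m and distance of each of square_jar, match_box, tuna_tin from where it was at the start of the episode below 0.02 m); the robot touches nothing.
It fails at once if the square jar is pushed more than 20 mm or tipped (distance of square_jar from where it was at the start of the episode above 0.02 m or angle between square_jar's own z axis and vertical above 0.3 rad).
It fails at once if the match box is pushed more than 20 mm or tipped (distance of match_box from where it was at the start of the episode above 0.02 m or angle between match_box's own z axis and vertical above 0.3 rad).
It fails at once if the tuna tin is pushed more than 20 mm or tipped (distance of tuna_tin from where it was at the start of the episode above 0.02 m or angle between tuna_tin's own z axis and vertical above 0.3 rad).
It also fails if it takes over 122 s, if anything falls off the work surface, if the arm or the gripper's body presses on something with over 40 N, if the wrist force passes 120 N, or if a joint passes its speed limit or range.

### The arm

A 7-joint arm with a two-finger parallel gripper is mounted at the origin on a cart in front of the work surface, level with it; the furniture and walls round the work are solid. World frame = base frame: x ahead of the robot, y to its left, z up, the work surface at z = 0. Lengths are in mm, angles in rad, forces in N, time in s.
With the tool pointing down it reaches from about 350 to 900 mm from the base axis. Payload 7.2 kg.
Tool frame: the origin (TCP) lies midway between the tips of the shut fingers; the grasp point (between the pads) lies 19 mm behind it (bot.tcp_to_grasp is the distance from the TCP to the grasp point, in mm); z points along the fingers, y is the direction in which the jaws open and shut (so a half turn about z gives the same grasp; the last joint's range is limited). The gripper opens to 88 mm and grips with 3 to 60 N. Pads are 20 mm wide; open, the fingers measure 115 mm over their backs; the gripper's body (75 mm by 178 mm) begins 61 mm behind the grasp point.
Start: joints at [1.106, 0.411, -0.013, 1.596, 0.006, 1.134, -0.082], TCP at [241.532, -576.447, 222.653] pointing down, gripper open.
Joint ranges: [-2.95, 2.95], [-0.29, 1.99], [-1.47, 1.44], [0.14, 2.54], [-1.03, 4.17], [0.13, 1.85], [-2.86, 2.86]. Speed limits (rad/s): [2.39, 2.39, 3.01, 3.01, 3.14, 3.14, 3.14].

### API

Orientations are given as a unit quaternion [w, x, y, z].
In Python, from workcell import bot gives the robot as it stands.
- The arm moves only by the tool step_arm, never from a script. Its argument "steps" is a list that holds one entry, the list of rows, each a list of 7 numbers: the turn, a rotation vector about the tool's x, y, z in degrees, then the shift along the tool's x, y, z in cm, then the gripper's target within -1 to 1 (fully open at 1, half-way at 0, shut at -1). In form: [[[ax, ay, az, x, y, z, jaw], ...]]. A call has 1 to 12 rows; each row shifts and turns the commanded pose from where the row before left it, along the tool's axes as they then stand; what a row does not reach is not made up. A row lasts 1/8 s, in which the tool goes at most 62.5 mm and 10.7 degrees, less where a joint would pass 70% of its speed; a pose out of reach is approached as far as the arm can. A call is refused whole if a number of a shift passes 6.25 or a number of a turn 10.7, either way. A call with a gripper value outside its range is refused whole. The fingers move at their own pace and stop on an object; "newtons" is the grip in N (left out, the last holds). Time passes only in rows, so rows that do not move let the fingers close. It gives the time, the measured TCP pose, the force and the opening at its end, in the units of the state.
- bot.get_obs(): the state, without advancing time (a new reading comes with each control period).
- bot.snapshot(name): name is "scene" or "top"; returns a dict with "image" (480x640x3 uint8, red, green, blue), "mtx" (3x3 intrinsics, pixels), "k1" (the pictures are not rectified: a ray, as slopes to the right and down, at radius r is drawn at 1 + k1 r^2 times it, then the intrinsics apply), "world_to_cam" (4x4, takes a point from world to camera coordinates). Camera axes: x right, y up, looking along -z (the intrinsics and any distortion apply to the point x, -y, -z); pixel columns grow to the right and rows downward; lengths in mm; the calibration is good to about 2 mm. A picture is of the moment at which its call begins. There is no depth.
- bot.sign_off(): hands the job in, once; it reports no verdict.
The state is a dict: "time_s": time; "joint_positions": joint angles; "dq": joint speeds; "joint_efforts": joint torques, N m; "position": TCP position; "tcp_rot": TCP orientation; "wrist_force": force on the tool from outside, world axes, zero at the start; "moment": the same for the moment, N m; "gripper_width": finger opening in mm.
Only numpy, scipy, OpenCV 4.12 (cv2) and the standard library are available. Lean on these libraries where they do the work, as an engineer would, in place of code of your own. Each camera call takes 0.05 s, during which the arm holds its last target. There are 200 camera calls.

## Working session

There is one attempt and no reset: what is moved stays moved. The work goes in short steps, Python scripts to look and compute and a tool call to move; the robot and the scene stay as the last step left them, time stands still between calls to the robot, and variables do not carry over. Pictures are saved under pics/ and viewed, about 12 in all and at most 16, crops included, and the job is handed in when it is done.

Besides the shell and the picture viewer there is one more tool, called as a command line: name --argument value ..., lists and objects as JSON in quotes. step_arm: Moves the arm, as the interface text tells. Its arguments: {"type":"object","properties":{"steps":{"type":"array"},"newtons":{"type":"number"}},"required":["steps"]}

```bash
ls; mkdir -p pics; python3 - <<'E'
from workcell import bot
import cv2,json
print(bot.get_obs())
for n in("scene","top"):
    s=bot.snapshot(n); cv2.imwrite(f"pics/{n}0.png",s["image"][:,:,::-1]); print(n,s["mtx"],s["k1"],s["world_to_cam"])
E
```

```text
pics
{'time_s': 0.0, 'joint_positions': array([ 1.10578953,  0.411911  , -0.01268641,  1.59702898,  0.0055774 ,
        1.1342753 , -0.08222644]), 'dq': array([-0.00037792,  0.0009836 , -0.00138395, -0.00022936, -0.00025557,
        0.00105323,  0.00090396]), 'joint_efforts': array([-3.59757150e-04, -5.87952948e+01,  6.42234720e-01, -2.91059893e+01,
       -5.36660955e-02,  1.85172708e-02,  1.85344998e-04]), 'position': array([ 241.31084045, -576.00135715,  221.80845051]), 'tcp_rot': array([-7.66421334e-04,  9.80385658e-01,  1.97087119e-01, -2.06122934e-04]), 'wrist_force': array([0.22853162, 0.40102491, 0.05277173]), 'moment': array([-0.00679363,  0.01085866, -0.03888753]), 'gripper_width': 87.56398749668884}
scene [[495.37547362   0.         315.84925464]
 [  0.         495.37547362 236.48040778]
 [  0.           0.           1.        ]] 0.03439300760890585 [[-5.48102122e-01 -8.36166949e-01 -2.02212074e-02  4.72594597e+02]
 [ 5.45828369e-01 -3.75896580e-01  7.48847884e-01 -2.21745127e+02]
 [-6.33762933e-01  3.99407806e-01  6.62433355e-01 -8.69335030e+02]
 [ 0.00000000e+00  0.00000000e+00  0.00000000e+00  1.00000000e+00]]
top [[566.90764895   0.         321.17815557]
 [  0.         566.90764895 242.47047834]
 [  0.           0.           1.        ]] -0.033153739058519344 [[-6.83697436e-03 -9.99966396e-01  4.52356054e-03  2.34656651e+02]
 [ 9.74079934e-01 -5.63701890e-03  2.26133826e-01 -4.98743683e+02]
 [-2.26100727e-01  5.95238071e-03  9.74085741e-01 -1.10885540e+03]
 [ 0.00000000e+00  0.00000000e+00  0.00000000e+00  1.00000000e+00]]
```

View pics/top0.png

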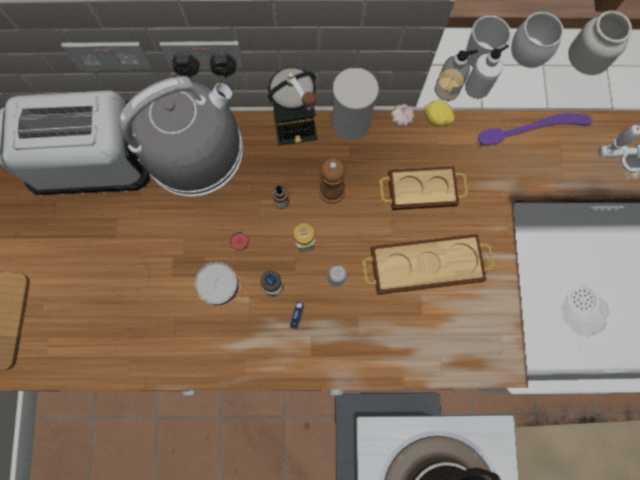

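View pics/scene0.png

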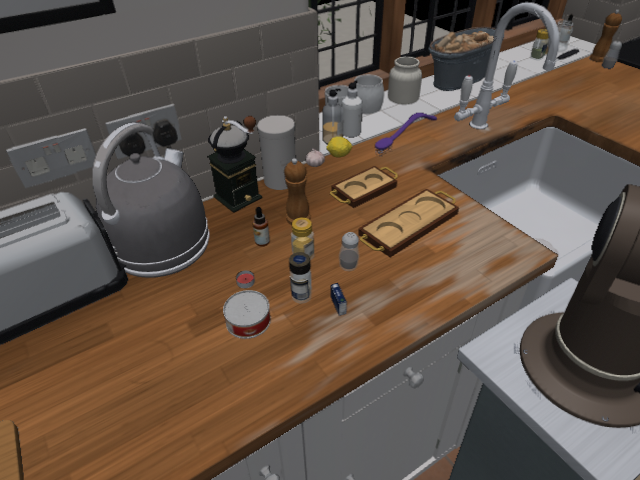

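The top view shows the dinner caddy at about (429,263), coffee caddy (424,188), mill (332,180), tea light (239,241), salt (337,274), round jar (271,283), dropper (280,197), square jar (304,237), match box (297,315) and tin (217,283). I'll enlarge both views.

```bash
cat > h.py <<'E'
import numpy as np, cv2
from workcell import bot
from scipy.spatial.transform import Rotation as R
def ray(s,u,v):
    K=s["mtx"]; k=s["k1"]; T=s["world_to_cam"]
    p=cv2.undistortPoints(np.array([[[u,v]]],float),K,np.array([k,0,0,0,0.]))[0,0]
    d=T[:3,:3].T@np.array([p[0],-p[1],-1.]); c=-T[:3,:3].T@T[:3,3]
    return c,d
def at(s,u,v,z):
    c,d=ray(s,u,v); return (c+d*(z-c[2])/d[2])
def proj(s,P):
    P=np.atleast_2d(P).astype(float); T=s["world_to_cam"]; q=P@T[:3,:3].T+T[:3,3]
    a=np.c_[q[:,0]/-q[:,2],-q[:,1]/-q[:,2]]; r=(a**2).sum(1,keepdims=True); a=a*(1+s["k1"]*r)
    return a*s["mtx"][0,0]+s["mtx"][:2,2]
def crop(s,name,u0,v0,w,h,f):
    im=cv2.resize(s["image"][v0:v0+h,u0:u0+w,::-1],None,fx=f,fy=f,interpolation=cv2.INTER_CUBIC)
    for u in range((u0+19)//20*20,u0+w,20): cv2.line(im,(int((u-u0)*f),0),(int((u-u0)*f),5),(0,255,0),1); cv2.putText(im,str(u),(int((u-u0)*f)+2,14),0,.35,(0,255,0),1)
    for v in range((v0+19)//20*20,v0+h,20): cv2.line(im,(0,int((v-v0)*f)),(5,int((v-v0)*f)),(0,255,0),1); cv2.putText(im,str(v),(7,int((v-v0)*f)+4),0,.35,(0,255,0),1)
    cv2.imwrite(f"pics/{name}.png",im)
E
python3 - <<'E'
from h import *
s=bot.snapshot("top"); crop(s,"topA",355,155,145,145,4)
crop(s,"topB",190,150,165,180,3.3)
s=bot.snapshot("scene"); crop(s,"sceneA",215,140,250,200,3)
E
```

```text
(no output)
```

View pics/topA.png

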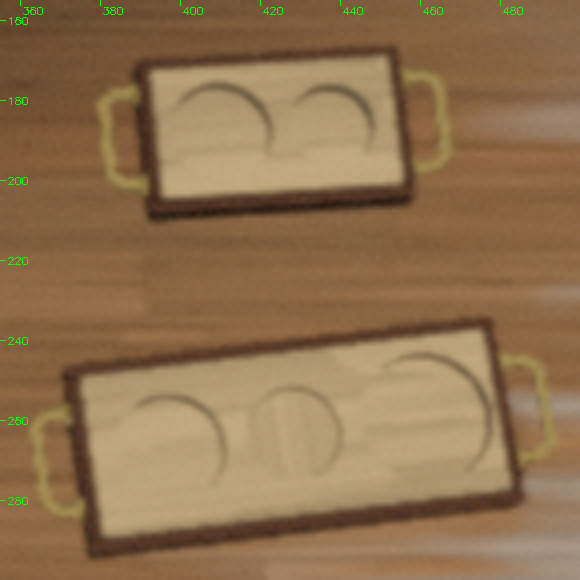

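View pics/topB.png

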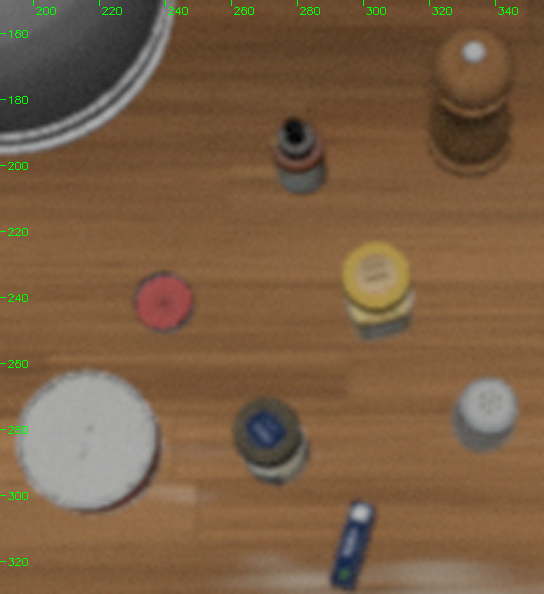

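View pics/sceneA.png

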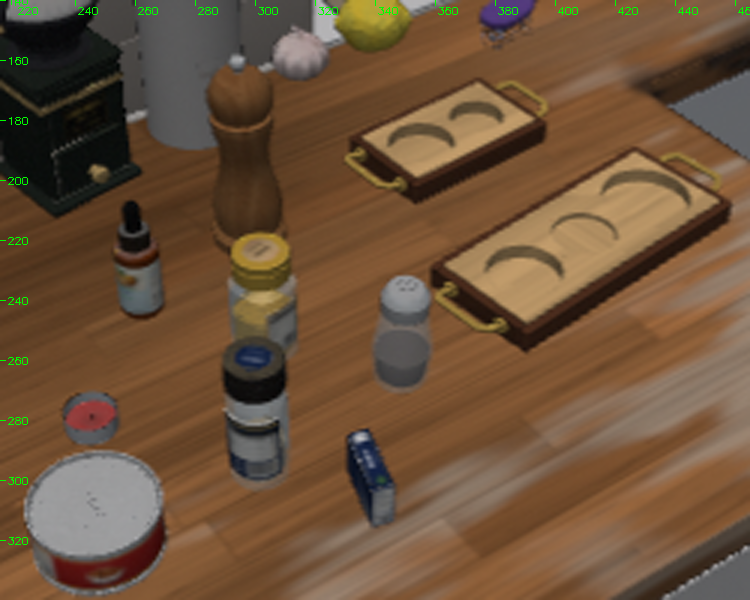

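Top crops: the coffee caddy's wider well is left at about (408,190) and the narrower one right at (437,188). The dinner caddy has its widest well right at (460,262) and its third left at (397,268), so each caddy's +y is near world +y. Next I fit poses from both views.

```bash
cat > fit.py <<'E'
from h import *
from scipy.optimize import least_squares as LS
T=bot.snapshot("top");S=bot.snapshot("scene")
cad={"dinner":(51,116,[(371,247.5),(477.5,234.5),(485.8,278.5),(377.5,291)],[(426.7,189.3),(458.3,208.3),(390.7,252.3),(359,229.3)]),
"coffee":(44,73,[(388.8,170.5),(454,166.8),(458,204.5),(392.5,208)],[(375,166.3),(397,181.7),(353.7,202.7),(331,188.7)])}
wells={"dinner":[(-71,35),(0,25),(66,29)],"coffee":[(-31,23),(30,28)]}
def cw(p,L): 
    c,s_=np.cos(p[2]),np.sin(p[2]); L=np.atleast_2d(L); return np.c_[p[0]+c*L[:,0]-s_*L[:,1],p[1]+s_*L[:,0]+c*L[:,1],np.full(len(L),24.)]
out={}
draw=[]
for n,(hx,hy,t,s) in cad.items():
    Lt=[(hx,hy),(hx,-hy),(-hx,-hy),(-hx,hy)]; Ls=[(hx,hy)] and [(hx,-hy),(-hx,-hy),(-hx,hy),(hx,hy)]
    ft=lambda p:(proj(T,cw(p,Lt))-t).ravel(); fs=lambda p:(proj(S,cw(p,Ls))-s).ravel()
    p0=[*at(T,*np.mean(t,0),24)[:2],0]
    for nm,f in (("top",ft),("scene",fs),("both",lambda p:np.r_[ft(p),fs(p)])):
        r=LS(f,p0,x_scale=[10,10,.1]); print(n,nm,r.x.round(3),abs(r.fun).max().round(1))
    out[n]=r.x; print(" wells",cw(r.x,[(0,y) for y,_ in wells[n]]).round(1).tolist())
    a=np.linspace(0,6.283,60)
    for y,rr in wells[n]: draw.append(cw(r.x,np.c_[rr*np.cos(a),y+rr*np.sin(a)]))
    draw.append(cw(r.x,Lt+Lt[:1]))
obj={"mill":(167,(333.6,165.8),(294,160.3),[(0,29),(140,24)]),"tea":(15,(239.7,241.2),(245.3,277.3),[(0,19),(15,19)]),
"salt":(88,(337.9,272.1),(350,235),[(0,22),(74,21)]),"round":(105,(270.9,280.3),(299.7,259),[(0,20.5),(105,20.5)]),
"dropper":(100,(279.1,188.5),(258.3,209),[(0,16.5),(60,16.5)]),"square":(96,(303.6,233),(302,223.7),[(0,21),(96,21)]),
"tin":(40,(216.4,283.3),(246.7,306.7),[(0,43),(40,43)])}
for n,(z,t,s,cs) in obj.items():
    f=lambda p:np.r_[proj(T,[[*p,z]])[0]-t,proj(S,[[*p,z]])[0]-s]
    r=LS(f,at(T,*t,z)[:2],x_scale=10); print(n,r.x.round(1),"top",at(T,*t,z)[:2].round(1),"scene",at(S,*s,z)[:2].round(1))
    for zz,rr in cs: draw.append(np.c_[r.x[0]+rr*np.cos(a),r.x[1]+rr*np.sin(a),np.full(60,zz)])
print("match",at(T,300.3,303,36).round(),at(T,293.6,328,36).round())
for nm,im,(u0,v0,w,h,f) in (("ovT",T,(190,145,310,185,2.58)),("ovS",S,(215,140,250,200,3))):
    I=cv2.resize(im["image"][v0:v0+h,u0:u0+w,::-1],None,fx=f,fy=f,interpolation=cv2.INTER_CUBIC)
    for d in draw: cv2.polylines(I,[((proj(im,d)-[u0,v0]+.5)*f).astype(int)],False,(0,255,0),1)
    cv2.imwrite(f"pics/{nm}.png",I)
E
python3 fit.py
```

```text
dinner top [4.63079e+02 6.67300e+00 1.13000e-01] 2.1
dinner scene [4.55113e+02 8.33100e+00 1.18000e-01] 1.6
dinner both [4.60317e+02 6.50600e+00 1.16000e-01] 3.6
 wells [[468.5, -64.0, 24.0], [460.3, 6.5, 24.0], [452.7, 72.1, 24.0]]
coffee top [6.29415e+02 8.80500e+00 5.30000e-02] 1.1
coffee scene [6.20814e+02 1.19730e+01 7.30000e-02] 1.6
coffee both [6.27082e+02 9.02800e+00 6.00000e-02] 3.4
 wells [[628.9, -21.9, 24.0], [625.3, 39.0, 24.0]]
mill [624.8 207.8] top [625.4 207.3] scene [622.5 209.5]
tea [512.2 404.4] top [513.7 405. ] scene [510.1 404.3]
salt [431.1 198.9] top [432.6 199.1] scene [428.4 199.6]
round [413.1 329.2] top [414.3 329.8] scene [411.5 329.1]
dropper [600.7 316.6] top [602.7 316.1] scene [595.5 318.7]
square [508.8 265.7] top [510.6 266.6] scene [505.6 265.5]
tin [418.3 446.2] top [419.3 447. ] scene [417.3 445.6]
match [378. 275.  36.] [328. 288.  36.]
```

View pics/ovT.png

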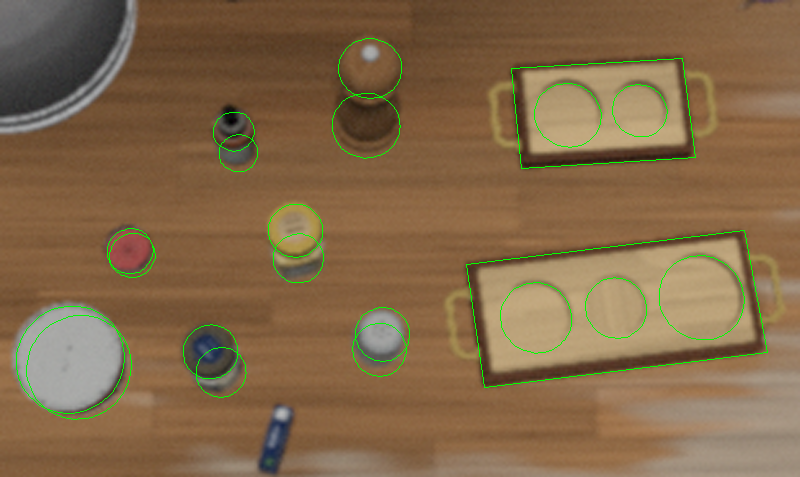

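View pics/ovS.png

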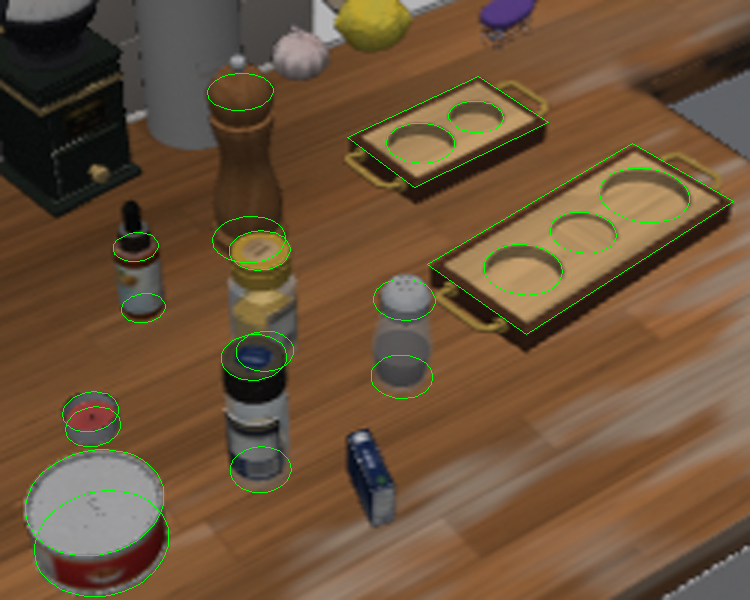

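The overlays match the wells and feet to about 3 mm, less than the wells' clearance, so I can set out. The tea light goes first. I'll hold the tool axes along the world's (x_tool=+x, y_tool=-y, z_tool=-z), so the jaws open along y.

step_arm --steps '[[[0,0,7.5,0,0,0,1],[0,0,7.5,0,0,0,1],[0,0,7.6,0,0,0,1],[0,0,0,1.5,-5.5,0,0.6],[0,0,0,1.5,-5.5,0,0.6],[0,0,0,1.5,-5.5,0,0.6],[0,0,0,1.5,-5.5,0,0.6],[0,0,0,1.5,-5.5,0,0.6],[0,0,0,1.5,-5.5,0,0.6],[0,0,0,1.5,-5.5,0,0.6],[0,0,0,1.5,-5.5,0,0.6],[0,0,0,1.5,-5.5,0,0.6]]]'

```text
time_s: 1.8
position: [375.6, -79.4, 223.0]
tcp_rot: [0.0, 1.0, 0.001, 0.001]
wrist_force: [1.2, -0.4, 0.9]
gripper_width: 70.4
```

step_arm --steps '[[[0,0,0,1.5,-5.4,0,0.6],[0,0,0,1.5,-5.4,0,0.6],[0,0,0,1.5,-5.4,0,0.6],[0,0,0,1.5,-5.4,0,0.6],[0,0,0,1.5,-5.4,0,0.6],[0,0,0,1.5,-5.4,0,0.6],[0,0,0,1.5,-5.4,0,0.6],[0,0,0,1.5,-5.4,0,0.6],[0,0,0,1.7,-5.2,4,0.6],[0,0,0,0,0,4,0.6],[0,0,0,0,0,4,0.6],[0,0,0,0,0,0,0.6]]]'

```text
time_s: 3.3
position: [508.3, 397.5, 102.6]
tcp_rot: [0.002, 1.0, 0.001, -0.002]
wrist_force: [0.5, 0.0, 0.3]
gripper_width: 70.3
```

```bash
python3 - <<'E'
from h import *
o=bot.get_obs();print(o["joint_positions"].round(2),o["position"],o["tcp_rot"].round(3))
s=bot.snapshot("scene"); crop(s,"tea1",180,120,200,200,3)
E
```

```text
[-0.36  0.63 -0.56  1.63  0.38  1.   -2.61] [508.33345332 397.53222377 102.55495648] [ 0.002  1.     0.001 -0.002]
```

View pics/tea1.png

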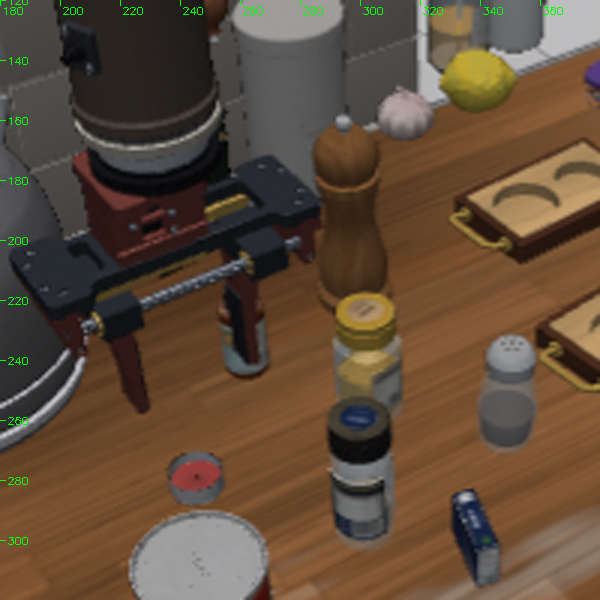

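The gripper hangs above the tea light (seen at (242,278)), clear of its neighbours. I go down.

step_arm --steps '[[[0,0,0,0.4,-0.7,2.5,0.6],[0,0,0,0,0,2.5,0.6],[0,0,0,0,0,2.5,0.6],[0,0,0,0,0,1.6,0.6],[0,0,0,0,0,0,0.6],[0,0,0,0,0,0,0.6]]]'

```text
time_s: 4.1
position: [514.6, 406.8, 16.2]
tcp_rot: [-0.001, 1.0, 0.001, 0.001]
wrist_force: [0.6, 0.4, 0.8]
gripper_width: 70.3
```

step_arm --steps '[[[0,0,0,-0.2,0.2,0.4,0.6],[0,0,0,0,0,0,0.6],[0,0,0,0,0,0,0.6]]]'

```text
time_s: 4.47
position: [512.0, 404.1, 10.9]
tcp_rot: [-0.0, 1.0, 0.001, 0.0]
wrist_force: [-0.2, 0.3, 0.2]
gripper_width: 70.0
```

step_arm --steps '[[[0,0,0,0,0,0.15,0.2],[0,0,0,0,0,0,-0.1],[0,0,0,0,0,0,-0.4],[0,0,0,0,0,0,-0.4],[0,0,0,0,0,0,-0.4],[0,0,0,0,0,0,-0.4]]]' --newtons 10

```text
time_s: 5.22
position: [511.9, 404.2, 9.3]
tcp_rot: [-0.0, 1.0, 0.001, 0.0]
wrist_force: [0.1, 0.1, -0.9]
gripper_width: 37.0
```

step_arm --steps '[[[0,0,0,0,0,-3,-1],[0,0,0,0,0,-5,-1],[0,0,0,0,0,-5,-1],[0,0,0,-0.6,4.9,-1,-1],[0,0,0,-0.6,4.9,0,-1],[0,0,0,-0.7,5,0,-1],[0,0,0,-0.7,5,0,-1],[0,0,0,-0.7,5,0,-1],[0,0,0,-0.7,5,0,-1],[0,0,0,-0.6,5,0,-1],[0,0,0,-0.6,5,0,-1],[0,0,0,0,0,0,-1]]]'

```text
time_s: 6.72
position: [460.2, 1.9, 149.2]
tcp_rot: [0.001, 1.0, -0.002, -0.0]
wrist_force: [0.6, 0.1, -0.2]
gripper_width: 36.8
```

step_arm --steps '[[[0,0,0,0,0,4,-1],[0,0,0,0,0,3,-1],[0,0,0,0,0,2,-1],[0,0,0,0,0,0,-1],[0,0,0,0,0,0,-1]]]'

```text
time_s: 7.35
position: [461.4, 6.9, 60.0]
tcp_rot: [-0.0, 1.0, 0.002, 0.0]
wrist_force: [-0.6, -0.5, 0.4]
gripper_width: 36.8
```

step_arm --steps '[[[0,0,0,-0.1,0,2,-1],[0,0,0,0,0,0.7,-1],[0,0,0,0,0,0.3,-1],[0,0,0,0,0,0,-1],[0,0,0,0,0,0,-1]]]'

```text
time_s: 7.98
position: [460.2, 6.0, 29.7]
tcp_rot: [0.0, 1.0, 0.001, 0.0]
wrist_force: [0.9, -0.8, 0.5]
gripper_width: 37.1
```

```bash
python3 - <<'E'
from h import *
o=bot.get_obs();print(o["joint_positions"].round(2),o["position"],o["wrist_force"])
s=bot.snapshot("scene"); crop(s,"tea2",340,150,150,120,5)
E
```

```text
[ 0.28  0.47 -0.49  2.14  0.37  0.62 -2.04] [460.18062767   6.04841043  29.70118154] [ 0.88879938 -0.83111885  0.46876098]
```

View pics/tea2.png

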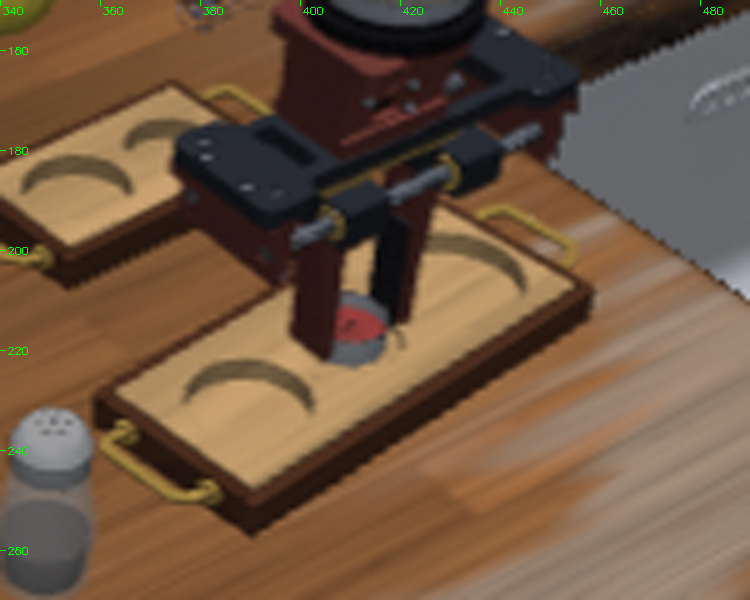

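The tea light is between the fingers at about (411,216), over its well. I set it down and release.

step_arm --steps '[[[0,0,0,0,0,0.2,-1],[0,0,0,0,0,0,-1],[0,0,0,0,0,0,-0.1],[0,0,0,0,0,0,0.1],[0,0,0,0,0,0,0.3],[0,0,0,0,0,0,0.3],[0,0,0,0,0,-2,0.3],[0,0,0,0,0,-4,0.3],[0,0,0,0,0,-4,0.3],[0,0,0,0,-5,-4,0.4],[0,0,0,0,-5,0,0.6],[0,0,0,0,-5,0,0.6]]]'

```text
time_s: 9.52
position: [459.8, 156.0, 167.1]
tcp_rot: [0.0, 1.0, 0.001, 0.001]
wrist_force: [0.6, 0.0, 0.1]
gripper_width: 70.2
```

```bash
python3 - <<'E'
from h import *
o=bot.get_obs();print(o["joint_positions"].round(2),o["position"],o["wrist_force"])
s=bot.snapshot("top")
print("tea target px",proj(s,[[460.3,6.5,33]]).round(1), "scene",proj(bot.snapshot("scene"),[[460.3,6.5,33]]).round(1))
for n,d in (("scene",(380,190,60,60)),("top",(395,230,70,70))):
    s=bot.snapshot(n); u,v,w,h=d; im=s["image"][v:v+h,u:u+w].astype(int)
    m=(im[...,0]>110)&(im[...,0]>im[...,1]*1.6)&(im[...,2]>im[...,0]*.3)&(im[...,1]<im[...,2]*1.3)
    ys,xs=np.nonzero(m); print(n,len(xs),xs.mean()+u,ys.mean()+v,at(s,xs.mean()+u,ys.mean()+v,31).round(1))
E
```

```text
[ 0.12  0.31 -0.66  1.96  0.23  0.95 -2.22] [459.81218802 155.9824204  167.11372365] [0.56991134 0.03868969 0.11898433]
tea target px [[429.1 263.1]] scene [[409.3 213.9]]
scene 75 409.0133333333333 215.28 [458.6   8.6  31. ]
top 0 nan nan [nan nan nan]<stdin>:8: RuntimeWarning: Mean of empty slice.
  ret = ret.dtype.type(ret / rcount)
```

step_arm --steps '[[[0,0,0,-1.4,-2.1,0,1],[0,0,0,-1.5,-2.2,0,1],[0,0,0,0,0,3,1],[0,0,0,0,0,4,1],[0,0,0,0,0,4,1],[0,0,0,0,0,2,1],[0,0,0,0,0,0,1],[0,0,0,0,0,0,1]]]'

```text
time_s: 10.72
position: [431.0, 197.1, 37.0]
tcp_rot: [0.0, 1.0, 0.001, 0.0]
wrist_force: [-0.4, 0.3, -0.7]
gripper_width: 87.9
```

step_arm --steps '[[[0,0,0,0,0,0,0.3],[0,0,0,0,0,0,0],[0,0,0,0,0,0,-1],[0,0,0,0,0,0,-1],[0,0,0,0,0,0,-1],[0,0,0,0,0,0,-1]]]' --newtons 15

```text
time_s: 11.48
position: [430.4, 197.9, 36.3]
tcp_rot: [-0.0, 1.0, 0.001, 0.0]
wrist_force: [0.4, 0.9, 0.6]
gripper_width: 39.1
```

step_arm --steps '[[[0,0,0,0,0,-3,-1],[0,0,0,0,0,-5,-1],[0,0,0,0.5,3,0,-1],[0,0,0,0.7,4,0,-1],[0,0,0,0.7,4,0,-1],[0,0,0,0.3,1.6,0,-1],[0,0,0,0,0,3,-1],[0,0,0,0,0,1,-1],[0,0,0,0,0,0,-1],[0,0,0,0,0,0,-1]]]'

```text
time_s: 12.72
position: [453.0, 72.4, 76.9]
tcp_rot: [-0.0, 1.0, 0.002, 0.0]
wrist_force: [0.3, -0.2, -1.1]
gripper_width: 39.2
```

```bash
python3 - <<'E'
from h import *
s=bot.snapshot("scene"); crop(s,"salt1",340,150,150,120,5)
E
```

```text
(no output)
```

View pics/salt1.png

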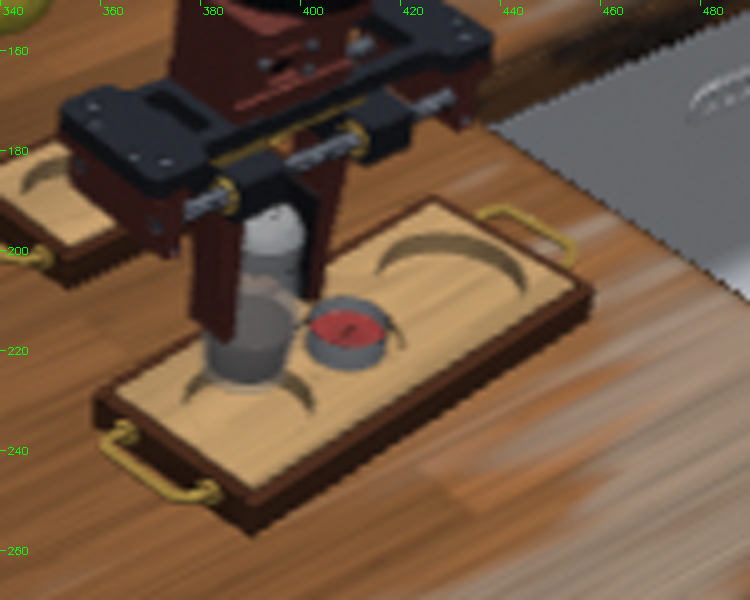

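The salt shaker hangs over the third well, with its foot at about (388,226). The tea light sits low in the middle well at (408,216). I lower the shaker.

step_arm --steps '[[[0,0,0,0,0,2,-1],[0,0,0,0,0,0.7,-1],[0,0,0,0,0,0.35,-1],[0,0,0,0,0,0,-1],[0,0,0,0,0,0,-1]]]'

```text
time_s: 13.4
position: [453.0, 72.0, 46.3]
tcp_rot: [-0.0, 1.0, 0.001, 0.0]
wrist_force: [-0.3, 0.4, 1.5]
gripper_width: 39.1
```

step_arm --steps '[[[0,0,0,0,0,0,0.1],[0,0,0,0,0,0,0.4],[0,0,0,0,0,0,0.6],[0,0,0,0,0,-3,0.8],[0,0,0,0,0,-5,1],[0,0,0,0,0,-5,1],[0,0,0,0,0,-5,1],[0,0,0,4.3,-3.4,0,1],[0,0,0,4.3,-3.4,0,1],[0,0,0,4.3,-3.4,0,1],[0,0,0,4.3,-3.4,0,1],[0,0,0,0,0,0,1]]]'

```text
time_s: 14.9
position: [625.3, 211.2, 223.8]
tcp_rot: [-0.001, 1.0, 0.002, -0.001]
wrist_force: [0.4, 0.6, -0.7]
gripper_width: 87.7
```

```bash
python3 - <<'E'
from h import *
o=bot.get_obs();print(o["joint_positions"].round(2),o["position"],o["wrist_force"])
s=bot.snapshot("scene"); crop(s,"mill1",250,80,200,160,4)
E
```

```text
[ 0.03  0.55 -0.65  1.47  0.34  1.24 -2.23] [625.31696932 211.21725309 223.79899231] [ 0.38663379  0.59243967 -0.6927888 ]
```

View pics/mill1.png

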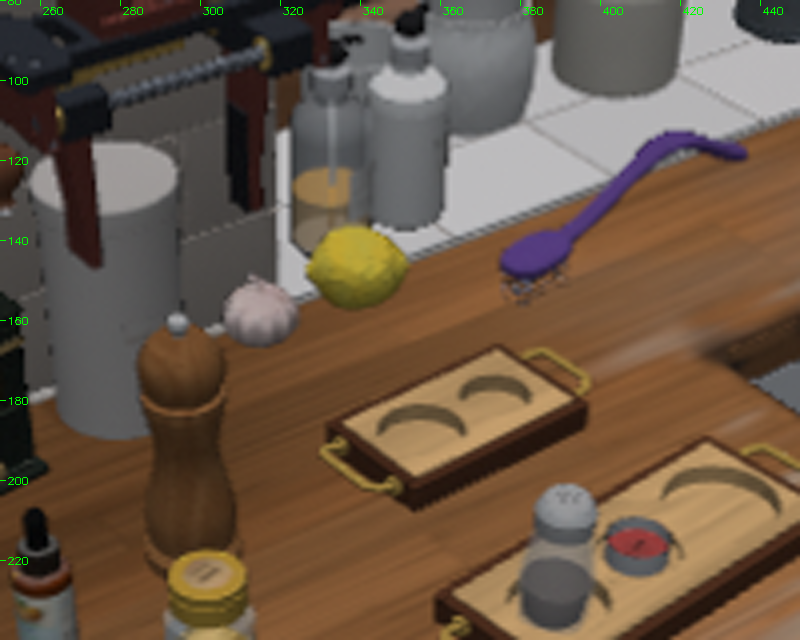

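The salt shaker and tea light are standing in their wells, at (387,223) and (408,216). The jaws straddle the mill, knob at (294,160), so I grip its head.

step_arm --steps '[[[0,0,0,0,0.3,3,1],[0,0,0,0,0,4,1],[0,0,0,0,0,3.2,1],[0,0,0,0,0,0,0.6],[0,0,0,0,0,0,0.3],[0,0,0,0,0,0,0.1],[0,0,0,0,0,0,-1],[0,0,0,0,0,0,-1],[0,0,0,0,0,0,-1]]]' --newtons 25

```text
time_s: 16.08
position: [624.9, 205.5, 124.8]
tcp_rot: [-0.0, 1.0, 0.001, 0.001]
wrist_force: [-1.4, -1.0, 5.0]
gripper_width: 47.2
```

step_arm --steps '[[[0,0,0,0,0,-2,-1],[0,0,0,0,0,-4,-1],[0,0,0,0,0,-4,-1],[0,0,0,-2,3.4,0,-1],[0,0,0,-2.6,4.5,0,-1],[0,0,0,-2.6,4.5,0,-1],[0,0,0,-2.6,4.5,0,-1],[0,0,0,-2.6,4.5,0,-1],[0,0,0,-2.2,3.9,0,-1],[0,0,0,-1,1.7,0,-1],[0,0,0,0,0,0,-1],[0,0,0,0,0,0,-1]]]'

```text
time_s: 17.58
position: [469.6, -64.0, 224.4]
tcp_rot: [-0.0, 1.0, 0.002, 0.001]
wrist_force: [1.4, -0.0, -2.0]
gripper_width: 47.4
```

step_arm --steps '[[[0,0,0,0,0,3,-1],[0,0,0,0,0,2.8,-1],[0,0,0,0,0,0,-1],[0,0,0,0,0,0,-1]]]'

```text
time_s: 18.08
position: [469.9, -64.1, 166.7]
tcp_rot: [-0.0, 1.0, 0.002, 0.0]
wrist_force: [0.3, 0.4, -1.3]
gripper_width: 47.6
```

```bash
python3 - <<'E'
from h import *
s=bot.snapshot("scene"); crop(s,"mill2",340,90,160,160,3.75)
E
```

```text
(no output)
```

View pics/mill2.png

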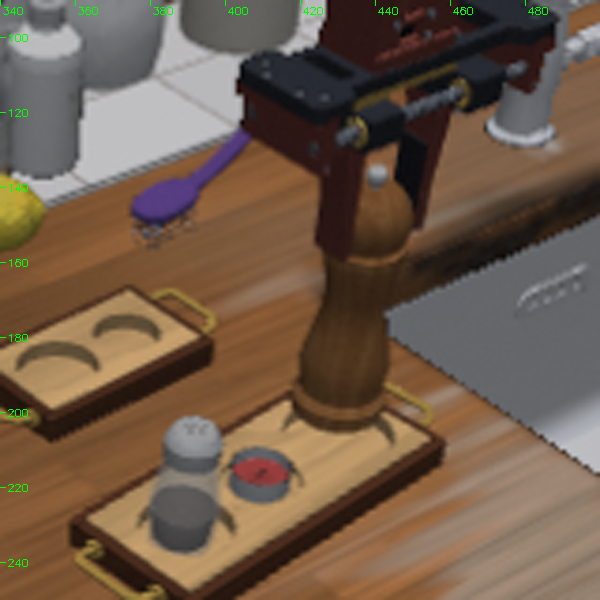

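```bash
python3 - <<'E'
from h import *
s=bot.snapshot("scene"); print(proj(s,[[469.5,-64,42],[469.5,-64,42+26],[469.5,-64,42+122],[469.5,-64,42+166],[468.5,-64,24]]).round(1))
s=bot.snapshot("top"); print(proj(s,[[469.5,-64,42],[469.5,-64,42+166]]).round(1))
E
```

```text
[[430.  198.1]
 [431.5 189.1]
 [437.5 153.3]
 [440.6 135.4]
 [429.3 204.4]]
[[463.6 257.7]
 [486.6 239.1]]
```

The mill hangs upright: knob seen at (440.5,137), predicted (440.6,135), and its foot is centred over the widest well. I lower and release.

step_arm --steps '[[[0,0,0,0,0,2,-1],[0,0,0,0,0,0.8,-1],[0,0,0,0,0,0.35,-1],[0,0,0,0,0,0,-1],[0,0,0,0,0,0,-1]]]'

```text
time_s: 18.85
position: [469.4, -65.1, 134.8]
tcp_rot: [0.0, 1.0, 0.001, 0.0]
wrist_force: [-0.5, 0.0, 0.3]
gripper_width: 47.6
```

step_arm --steps '[[[0,0,0,0,0,0.1,-1],[0,0,0,0,0,0,-1],[0,0,0,0,0,0,-1]]]'

```text
time_s: 19.23
position: [470.4, -65.0, 134.7]
tcp_rot: [0.0, 1.0, 0.001, 0.001]
wrist_force: [-0.9, 0.7, 9.7]
gripper_width: 47.6
```

step_arm --steps '[[[0,0,0,0,0,0,0.2],[0,0,0,0,0,0,0.5],[0,0,0,0,0,0,0.8],[0,0,0,0,0,-3,1],[0,0,0,0,0,-5,1],[0,0,0,0,0,-3,1]]]'

```text
time_s: 19.98
position: [469.5, -65.0, 245.3]
tcp_rot: [0.0, 1.0, 0.001, 0.001]
wrist_force: [0.5, -0.9, -0.1]
gripper_width: 87.8
```

step_arm --steps '[[[0,0,0,-0.7,-4.9,0,1],[0,0,0,-0.7,-4.9,0,1],[0,0,0,-0.7,-4.9,0,1],[0,0,0,-0.7,-4.9,0,1],[0,0,0,-0.7,-4.9,0,1],[0,0,0,-0.7,-5,0,1],[0,0,0,-0.7,-5,0,1],[0,0,0,-0.7,-5,0,1],[0,0,0,0,0,3,1],[0,0,0,0,0,3,1],[0,0,0,0,0,0,1],[0,0,0,0,0,0,1]]]'

```text
time_s: 21.48
position: [412.4, 330.1, 184.2]
tcp_rot: [-0.0, 1.0, 0.001, 0.0]
wrist_force: [0.1, 1.2, 1.1]
gripper_width: 88.0
```

```bash
python3 - <<'E'
from h import *
o=bot.get_obs();print(o["joint_positions"].round(2),o["position"],o["wrist_force"])
s=bot.snapshot("scene"); crop(s,"all3",215,90,270,220,2.9)
E
```

```text
[-0.11  0.41 -0.84  1.84  0.35  1.05 -2.65] [412.38121348 330.06650115 184.1998088 ] [0.09945411 1.19462529 1.07405688]
```

View pics/all3.png

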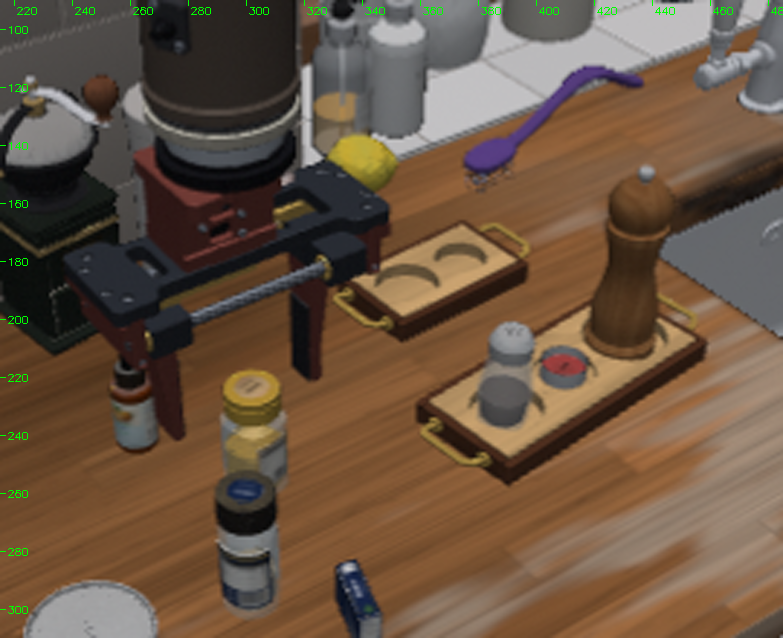

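All three dinner items are standing in their wells: mill (426,205), tea light (408,216), salt (387,225). The open jaws are above the round jar. I go down and grip it.

step_arm --steps '[[[0,0,0,0,0,3,1],[0,0,0,0,0,4,1],[0,0,0,0,0,4,1],[0,0,0,0,0,1.8,1],[0,0,0,0,0,0,0.5],[0,0,0,0,0,0,0.2],[0,0,0,0,0,0,-0.05],[0,0,0,0,0,0,-1],[0,0,0,0,0,0,-1],[0,0,0,0,0,0,-1]]]' --newtons 15

```text
time_s: 22.78
position: [412.3, 329.7, 55.6]
tcp_rot: [-0.0, 1.0, 0.001, 0.0]
wrist_force: [1.0, -0.5, 3.5]
gripper_width: 40.4
```

step_arm --steps '[[[0,0,0,0,0,-3,-1],[0,0,0,0,0,-5,-1],[0,0,0,0,0,-6,-1],[0,0,0,2.6,3.6,0,-1],[0,0,0,2.7,3.7,0,-1],[0,0,0,2.7,3.7,0,-1],[0,0,0,2.7,3.7,0,-1],[0,0,0,2.7,3.6,0,-1],[0,0,0,2.7,3.6,0,-1],[0,0,0,2.6,3.6,0,-1],[0,0,0,2.6,3.6,0,-1],[0,0,0,0,0,0,-1]]]'

```text
time_s: 24.28
position: [627.1, 34.6, 194.1]
tcp_rot: [0.001, 1.0, -0.002, -0.001]
wrist_force: [0.4, 0.1, -2.0]
gripper_width: 40.5
```

step_arm --steps '[[[0,0,0,0,0,4,-1],[0,0,0,0,0,4,-1],[0,0,0,0,0,3,-1],[0,0,0,0,0,0,-1],[0,0,0,0,0,0,-1]]]'

```text
time_s: 24.9
position: [626.2, 40.1, 86.5]
tcp_rot: [-0.0, 1.0, 0.002, 0.001]
wrist_force: [0.2, 0.4, 0.5]
gripper_width: 40.6
```

step_arm --steps '[[[0,0,0,0,0.1,1,-1],[0,0,0,0,0,0.7,-1],[0,0,0,0,0,0.3,-1],[0,0,0,0,0,0,-1],[0,0,0,0,0,0,-1]]]'

```text
time_s: 25.52
position: [625.9, 38.0, 65.5]
tcp_rot: [0.0, 1.0, 0.001, 0.0]
wrist_force: [0.0, -0.6, 1.5]
gripper_width: 40.8
```

step_arm --steps '[[[0,0,0,0,0,0,0.2],[0,0,0,0,0,0,0.4],[0,0,0,0,0,0,0.6],[0,0,0,0,0,-3,0.6],[0,0,0,0,0,-5,0.6],[0,0,0,0,0,-5,0.6]]]'

```text
time_s: 26.28
position: [625.5, 38.4, 196.5]
tcp_rot: [-0.0, 1.0, 0.001, -0.0]
wrist_force: [0.8, -0.5, 0.6]
gripper_width: 70.1
```

step_arm --steps '[[[0,0,-10,0,0,0,0.6],[0,0,-10,0,0,0,0.6],[0,0,-10,0,0,0,0.6],[0,0,-10,0,0,0,0.6],[0,0,-10,0,0,0,0.6],[0,0,-10,0,0,0,0.6],[0,0,-10,0,0,0,0.6],[0,0,-10,0,0,0,0.6],[0,0,-10,0,0,0,0.6],[0,0,0,0,0,0,0.6]]]'

```text
time_s: 27.52
position: [625.7, 38.2, 195.0]
tcp_rot: [-0.0, 0.707, 0.707, 0.0]
wrist_force: [0.8, -1.0, 0.6]
gripper_width: 70.0
```

step_arm --steps '[[[0,0,0,4.6,-0.4,0,0.6],[0,0,0,4.6,-0.4,0,0.6],[0,0,0,4.7,-0.4,0,0.6],[0,0,0,4.7,-0.4,0,0.6],[0,0,0,4.7,-0.4,0,0.6],[0,0,0,4.5,-0.4,0,0.6],[0,0,0,0,0,3,0.6],[0,0,0,0,0,3,0.6],[0,0,0,0,0,0,0.6],[0,0,0,0,0,0,0.6]]]'

```text
time_s: 28.78
position: [601.4, 316.5, 136.5]
tcp_rot: [0.0, 0.707, 0.707, 0.001]
wrist_force: [0.1, 0.3, -0.1]
gripper_width: 70.6
```

```bash
python3 - <<'E'
from h import *
o=bot.get_obs();print(o["joint_positions"].round(2),o["position"],o["wrist_force"])
s=bot.snapshot("scene"); crop(s,"drop1",215,100,200,160,4)
E
```

```text
[ 0.03  0.79 -0.99  1.5   0.68  1.23 -1.05] [601.44907419 316.54968943 136.521534  ] [ 0.08172374  0.27611044 -0.11654217]
```

View pics/drop1.png

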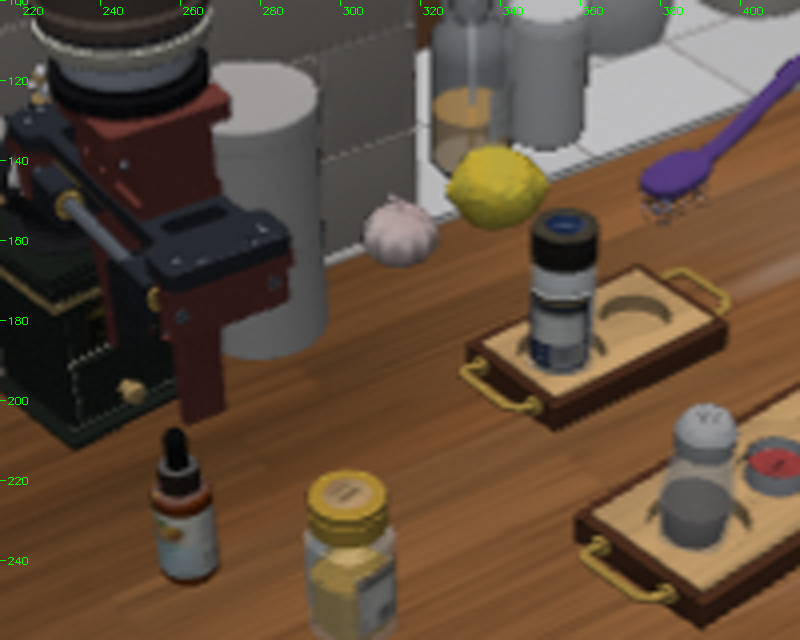

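The round jar stands in its well at (354,190). The dropper's foot at (261.7,242) matches the predicted (262.7,242). I go down and grip it.

step_arm --steps '[[[0,0,0,0,0,3,0.6],[0,0,0,0,0,3,0.6],[0,0,0,0,0,3,0.6],[0,0,0,0,0,1.8,0.6],[0,0,0,0,0,0,0.3],[0,0,0,0,0,0,0],[0,0,0,0,0,0,-0.2],[0,0,0,0,0,0,-1],[0,0,0,0,0,0,-1],[0,0,0,0,0,0,-1]]]' --newtons 12

```text
time_s: 30.08
position: [601.7, 316.4, 28.1]
tcp_rot: [0.0, 0.706, 0.708, 0.001]
wrist_force: [0.1, -1.2, 4.6]
gripper_width: 32.4
```

step_arm --steps '[[[0,0,0,0,0,-4,-1],[0,0,0,0,0,-6,-1],[0,0,0,0,0,-6,-1],[0,0,0,-4.8,0.4,0,-1],[0,0,0,-4.8,0.4,0,-1],[0,0,0,-4.8,0.4,0,-1],[0,0,0,-4.8,0.4,0,-1],[0,0,0,-4.9,0.4,0,-1],[0,0,0,-4.9,0.4,0,-1],[0,0,0,-4.9,0.4,0,-1],[0,0,0,0,0,0,-1],[0,0,0,0,0,0,-1]]]'

```text
time_s: 31.58
position: [629.4, -22.3, 187.0]
tcp_rot: [-0.001, 0.706, 0.708, -0.0]
wrist_force: [0.4, -0.1, -0.8]
gripper_width: 32.3
```

step_arm --steps '[[[0,0,0,0,0,4,-1],[0,0,0,0,0,4,-1],[0,0,0,0,0,4,-1],[0,0,0,0,0,1,-1],[0,0,0,0,0,0,-1],[0,0,0,0,0,0,-1]]]'

```text
time_s: 32.33
position: [630.9, -21.9, 59.1]
tcp_rot: [0.001, 0.706, 0.708, 0.001]
wrist_force: [0.1, 0.1, -0.2]
gripper_width: 32.2
```

```bash
python3 - <<'E'
from h import *
s=bot.snapshot("scene"); crop(s,"drop2",310,110,120,100,6)
E
```

```text
(no output)
```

View pics/drop2.png

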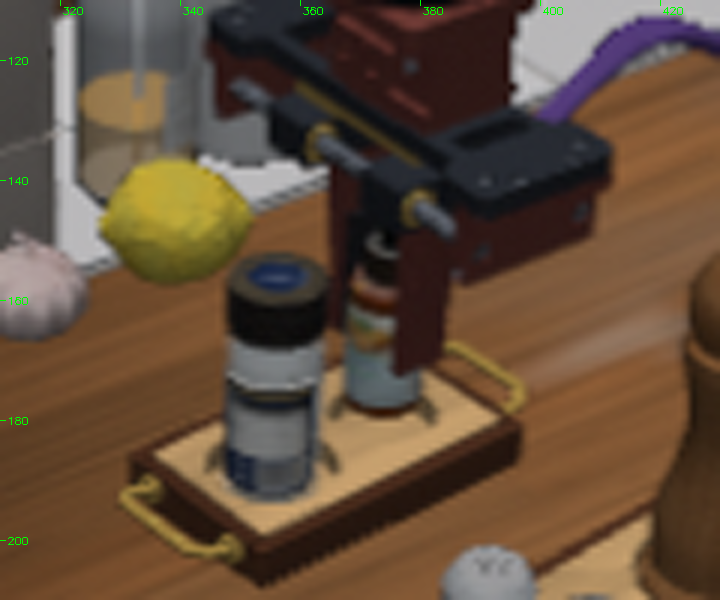

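The dropper hangs over the narrow well at (373,176), with its neighbour clear. I lower it.

step_arm --steps '[[[0,0,0,0,-0.2,1,-1],[0,0,0,0,0,0.7,-1],[0,0,0,0,0,0.4,-1],[0,0,0,0,0,0,-1],[0,0,0,0,0,0,-1]]]'

```text
time_s: 33.0
position: [628.2, -23.0, 37.0]
tcp_rot: [0.0, 0.706, 0.708, 0.0]
wrist_force: [-2.4, -1.5, 6.4]
gripper_width: 32.0
```

step_arm --steps '[[[0,0,0,0,0,0,0.0],[0,0,0,0,0,0,0.3],[0,0,0,0,0,0,0.5],[0,0,0,0,0,-3,0.5],[0,0,0,0,0,-5,0.5],[0,0,0,0,0,-6,0.5],[0,0,0,0,0,-6,0.5],[0,0,0,-5,-2,0,0.5],[0,0,0,-5,-2,0,0.5],[0,0,0,-5,-2,0,0.5],[0,0,0,-5,-2,0,0.5],[0,0,0,0,0,0,0.5]]]'

```text
time_s: 34.5
position: [546.4, -228.6, 235.4]
tcp_rot: [-0.0, 0.709, 0.705, -0.001]
wrist_force: [-0.3, 0.2, 0.0]
gripper_width: 66.1
```

```bash
python3 - <<'E'
from h import *
a=np.linspace(0,6.283,40)
s=bot.snapshot("scene");T=bot.snapshot("top")
def ov(s,u0,v0,w,h,f):
    I=cv2.resize(s["image"][v0:v0+h,u0:u0+w,::-1],None,fx=f,fy=f,interpolation=cv2.INTER_CUBIC)
    for x,y,r,z in ((468.5,-64,29,10),(460.3,6.5,19,33),(452.7,72.1,22,10),(628.9,-21.9,16.5,10),(625.3,39,20.5,10),(625.3,39,20.5,115),(628.9,-21.9,16.5,70)):
        p=proj(s,np.c_[x+r*np.cos(a),y+r*np.sin(a),np.full(40,z)]); cv2.polylines(I,[((p-[u0,v0]+.5)*f).astype(int)],True,(0,255,0),1)
    return I
A=ov(s,225,130,250,195,2.3);B=ov(T,355,150,150,150,2.99)
cv2.imwrite("pics/fin.png",np.hstack([A[:448,:],])[:, :]); 
h=min(len(A),len(B)); im=np.hstack([A[:h],B[:h]]); im=cv2.resize(im,None,fx=800/im.shape[1],fy=800/im.shape[1]); cv2.imwrite("pics/fin.png",im)
o=bot.get_obs();print(o["position"],o["wrist_force"])
E
```

```text
[ 548.20379246 -223.06445623  236.23804113] [0.23550025 0.58235926 0.52035124]
```

View pics/fin.png

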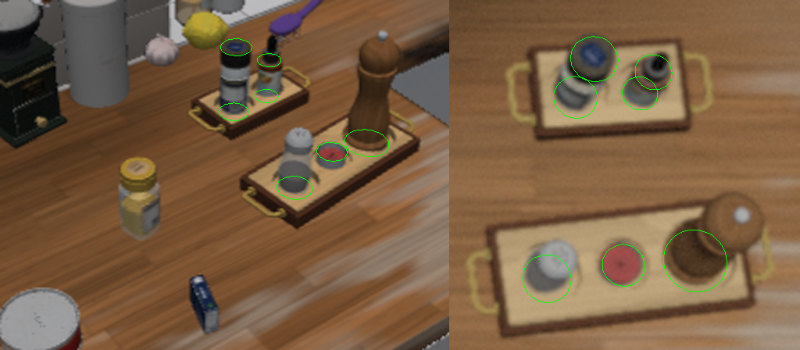

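All five sit on their predicted outlines in both views, upright in their wells. The square jar, match box and tin are where they were.

```bash
python3 -c "
from workcell import bot
print(bot.sign_off())"
```

```text
the job is handed in; nothing more can be done
None
```

I made up both caddies and handed the job in at about 35 s of the allowed 122 s. The sign-off gives no verdict, so success rests on my own checks.

- **Dinner caddy:** pepper mill in the widest well, tea light in the middle one and salt shaker in the third.
- **Coffee caddy:** round jar in the wider well and dropper bottle in the narrower one.

**Last checks:** The last scene and top pictures, with the expected outlines drawn over, show all five standing upright in their wells within a few mm. By eye, the square jar, match box and tin had not moved. The gripper was open and clear of everything. The highest wrist force I read was about 10 N, setting the mill down.

**What disagreed or was not measured:**
- The two cameras differed by about 8 mm in x on the caddy positions. I used the combined fit, and every item went into its well without trouble.
- A colour search for the tea light found nothing in the top view. That was probably the arm or my thresholds, and it was plainly visible in the last top picture.
- I judged the foot heights from the set-down heights, the contact forces (weak for the tea light and salt shaker) and the pictures. I did not measure them directly.

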